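Set a drum sander's head by counted turns off its depth stop

ROBOT

A 6-joint arm with a two-finger parallel gripper is mounted at the origin on the work surface. World frame = base frame: x ahead of the robot, y to its left, z up, the work surface at z = 0. Lengths are in m, angles in rad, forces in N, time in s.
With the tool pointing down it reaches from about 0.35 to 0.725 m from the base axis. Payload 6 kg.
Tool frame: the origin (TCP) lies on the centre line of the jaws, within the pads' length; the fingertips stand 17 mm ahead of it and the grasp point (between the pads) lies 2 mm behind it; y points along the fingers, z is the direction in which the jaws open and shut, and the axes are right-handed (so a half turn about y gives the same grasp; the last joint's range is limited). The gripper opens to 85 mm and grips with 20 to 120 N. Pads are 22 mm wide; open, the fingers measure 114 mm over their backs; the gripper's body (76 mm by 85 mm) begins 54 mm behind the grasp point. The pads swing forward as they close: fully open they stand 13 mm farther back than shut.
Start: joints at [-0.985, 0.04, 0.085, 0, -1.615, -0.334], TCP at [0.149, -0.581, 0.248] pointing down, gripper open.
Joint ranges: [-2.56, 2.56], [-1.29, 2.01], [-1.08, 1.49], [-3.29, 1.98], [-2.81, -0.18], [-2.99, 2.99]. Speed limits (rad/s): [2.57, 2.57, 3.01, 3.14, 3.14, 3.14].

INTERFACE

Orientations are given as a rotation vector (axis times angle).
In Python, from station import manip gives the robot as it stands. Calls block until the motion is done:
- manip.move_pose(position, orientation): joint-space move of the TCP to a pose.
- manip.move_linear(position, rotation=None, feed=0.15, force_limit=None): straight line of the TCP; rotation=None keeps the orientation; feed is the mean speed in m/s. With force_limit (N) it stops when the force on the tool has changed by that much, and returns True; else False.
- manip.move_j(angles): joint-space move.
- manip.let_go() and manip.gripper_close(grip_force=None): open the fingers fully, or close them until they stop; grip_force is the grip in N (None keeps the last).
- manip.sleep(seconds).
- manip.inverse_kinematics(position, orientation): joint angles nearest the present ones, or None.
- manip.sense(): the state.
- manip.capture(name): name is "scene" or "top" or "wrist"; returns the picture (420x560x3 uint8, red, green, blue); there is no depth.
- manip.camera_params(name): a dict with "vertical_fov" (degrees; the focal length in pixels is half the picture's height over the tangent of half this angle, whatever the lens; pixels are square), "cx", "cy" (the principal point, pixels), "R" (3x3) and "t" (3): a world point X has camera coordinates R X + t. Camera axes: x right, y down, z forward; pixel columns grow to the right and rows downward; lengths in m; the calibration is good to about 2 mm. A picture is of the moment at which its call begins: read the wrist's pose just before it. camera_params takes no time and is no camera call; for the wrist camera it gives the pose at the moment of the call.
A pose or a line that the arm cannot do raises manip.MotionError and nothing moves.
- manip.hand_in(): hands the job in, once; it reports no verdict.
The state is a dict: "time_s": time; "q": joint angles; "joint_vel": joint speeds; "effort": joint torques, N m; "position": TCP position; "ee_rot": TCP orientation; "ft_force": force on the tool from outside, world axes, zero at the start; "wrist_torque": the same for the moment, N m; "finger_gap": opening from 0.0 (shut) to 1.0 (fully open).
Only numpy, scipy, OpenCV 4.12 (cv2) and the standard library are available. Lean on these libraries where they do the work, as an engineer would, in place of code of your own. Each camera call takes 0.05 s, during which the arm holds its last target. There are 200 camera calls.

TASK

The bench drum sander has no thickness scale, so set it by turns: wind its crank down (clockwise seen from above) until you feel the head come gently against the depth stop, without forcing it, then wind it back up exactly three full turns from the stop. Then swing the head-lock lever all the way round to its locked end, let go, and leave the other things on the bench where they are.

Things in the scene. Friction and masses are not known exactly. Their poses are not given: they have to be found in the camera images.
- sander: The bench drum sander (fixed, heavy): grey base 280 x 400 mm, 50 mm high, steel bed, two columns at y = +-165 mm, and over them a level aluminium bridge, 110 mm (x) by 400 mm (y), its top 218 mm up. Origin: underside centre; z up, x the feed direction (away from the robot), y along the drum. The crank axis is upright through the middle of the bridge, at the origin's x, y.
- crank: Steel crank on the vertical height screw. Origin on the axis, 246 mm up; its x axis points along the arm (20 mm wide, top 250 mm up) to the knob, 60 mm out. Clockwise from above lowers the head, 1 mm a turn; it starts 0.45 to 1.1 turns above the stop, clocked at any angle. Runs with 2 to 4 N at the knob and stays where left. It does not rise with the head.
- knob_center (a point): Centre of the crank's upright black knob: diameter 26 mm, 54 mm tall, from 252 to 306 mm above the bench, 60 mm from the crank axis. It spins freely on its pin, so a gripper holding it from above need not turn while cranking. Room all round; only the arm and bridge lie beneath.
- head_top (a point): Front top edge (middle) of the white drum head that hangs under the bridge. It rises 1 mm a turn of the crank. At the bottom it meets the depth stop, at a height not given: there the force needed at the knob rises from its running 3 N by 1.4 N per mm of knob travel (about 7 N in 5 degrees). Some 15 degrees past first touch (22 N) the stop is being forced.
- lock (a joint): Head-lock clamp lever on the bridge's left (+y) end: 0 = free (points along the sander's -x, to the robot), 1.4 rad = locked end (swung clockwise from above, outward to about the sander's +y). Starts at 0 to 0.35. Pivot upright at sander x = 0, y = +155 mm. Stiff: 4 to 5 N at its grip; stays where left; locked within 0.1 rad of the end.
- lock_grip (a point): Centre of the lock lever's upright round grip, 62 mm from the lever's pivot: diameter 18 mm, from 232 to 262 mm above the bench (14 mm above the bridge's top); a bar 13 mm wide joins it to the pivot.
- block: Bystander: cork sanding block 115 x 62 mm, 44 mm tall, wooden back, loose on the bench. Origin: underside centre.
- tape: Bystander: roll of masking tape, 110 mm across, 25 mm tall, lying flat. Origin: underside centre.
- thinner: Bystander: white plastic bottle, 64 mm across, 150 mm tall, standing. Origin: underside centre.
- sheets: Bystander: stack of balsa sheets 260 x 75 mm, 18 mm high, lying flat. Origin: underside centre.

How it is judged:
By the outcome, as a careful person would: the job done as asked, in the order asked, and still so for the second after the job is handed in, with the robot touching nothing.
It also fails if it takes over 72 s, if anything falls off the work surface, if the arm or the gripper's body presses on something with over 40 N, if the wrist force passes 120 N, or if a joint passes its speed limit or range.

## Working session

There is one attempt and no reset: what is moved stays moved. The work goes in short steps, each a Python script; the robot and the scene stay as the last script left them, time stands still between calls to the robot, and variables do not carry over. Pictures are saved under pics/ and viewed, about 8 in all and at most 12, crops included, and the job is handed in when it is done.

```bash
mkdir -p pics; ls; python3 - <<'E'
from station import manip
import cv2
for n in("scene","top"):
    cv2.imwrite(f"pics/{n}0.png",manip.capture(n)[:,:,::-1])
    p=manip.camera_params(n);print(n,p)
s=manip.sense();print(s)
E
```

```text
pics
scene {'vertical_fov': 48.89087215993219, 'cx': 273.61802119021036, 'cy': 217.24074531744915, 'R': array([[ 0.70357099,  0.71038632, -0.01841576],
       [ 0.40562183, -0.42273906, -0.81040892],
       [-0.58348847,  0.56271038, -0.58557514]]), 't': array([-0.33689827, -0.04812212,  1.6692137 ])}
top {'vertical_fov': 46.01371258343002, 'cx': 273.74483801475964, 'cy': 205.26064057593112, 'R': array([[ 0.0024944 , -0.99993913, -0.01074772],
       [-0.99499573, -0.00140822, -0.09990757],
       [ 0.09988635,  0.01094314, -0.99493867]]), 't': array([-0.00710001,  0.49038125,  1.55890965])}
{'time_s': 0.1, 'q': array([-9.85282632e-01,  4.07814101e-02,  8.39193837e-02, -3.98564458e-04,
       -1.61548302e+00, -3.33706126e-01]), 'joint_vel': array([-1.15770511e-03, -2.22668590e-03,  2.08538520e-03,  1.70494541e-03,
       -1.29504893e-04,  3.12576396e-05]), 'effort': array([-6.20633698e-03, -3.69342899e+01,  3.48283088e+01,  6.95183337e+00,
       -4.58272742e-03, -3.22125643e-06]), 'position': array([ 0.14950578, -0.58080891,  0.24736858]), 'ee_rot': array([-1.56017442, -0.19738633,  0.19790595]), 'ft_force': array([-0.54882465, -0.09923409,  0.13725797]), 'wrist_torque': array([-0.03083215,  0.01051119,  0.02172409]), 'finger_gap': 1.001612363873407}
```

View pics/top0.png

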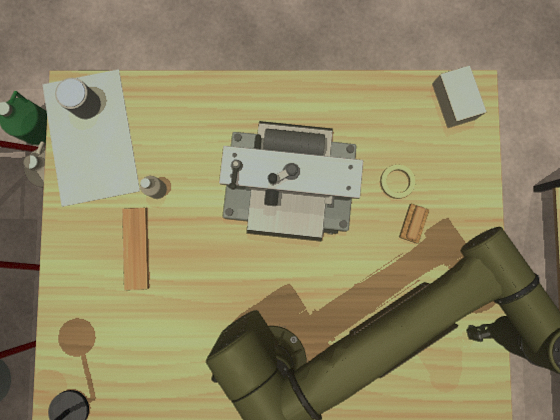

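View pics/scene0.png

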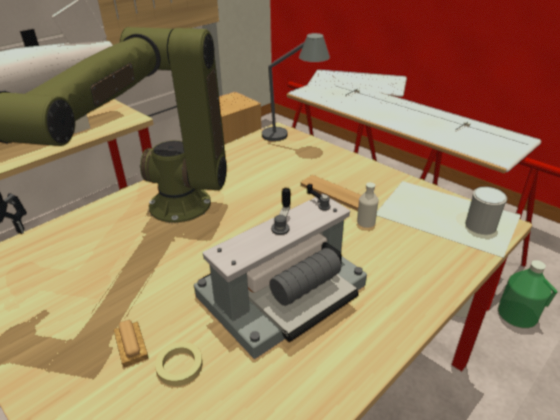

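The top view shows the bridge at about (292,172), with corners near (223,147), (363,161), (361,197) and (220,181). The crank hub is at about (292,171), the knob at about (273,179), the lever pivot at about (237,164) and its grip at about (235,182). The bottle stands at about (152,187), clear of the lever. I'll measure these next.

```bash
cat > h.py <<'E'
import numpy as np, cv2
from scipy.spatial.transform import Rotation as Rn
from station import manip
def K(n):
    p=manip.camera_params(n); f=210/np.tan(np.radians(p["vertical_fov"]/2)); return p,f
def ray(p,f,uv,z):
    d=p["R"].T@np.array([(uv[0]-p["cx"])/f,(uv[1]-p["cy"])/f,1]); c=-p["R"].T@p["t"]
    return c+d*(z-c[2])/d[2]
def down(a):
    "tool y down, jaw axis z at world yaw a"
    z=np.array([np.cos(a),np.sin(a),0]); y=np.array([0,0,-1.]); return Rn.from_matrix(np.c_[np.cross(y,z),y,z]).as_rotvec()
E
python3 - <<'E'
from h import *
im=cv2.imread("pics/top0.png"); p,f=K("top")
hsv=cv2.cvtColor(im,cv2.COLOR_BGR2HSV)
m=((hsv[...,1]<45)&(hsv[...,2]>130)).astype(np.uint8)*255
roi=np.zeros_like(m); roi[140:203,212:370]=255; m&=roi
m=cv2.morphologyEx(m,cv2.MORPH_OPEN,np.ones((3,3)))
cs,_=cv2.findContours(m,cv2.RETR_EXTERNAL,2); c=max(cs,key=cv2.contourArea)
r=cv2.minAreaRect(c); print(r, cv2.boxPoints(r))
for name,q in(("hand",[(223,147),(363,161),(361,197),(220,181)]),("rect",cv2.boxPoints(r))):
    w=np.array([ray(p,f,u,.218) for u in q]); print(name,w.round(4),w.mean(0))
for nm,u,z in(("knob",(272,179),.306),("hub",(292,170),.255),("grip",(235,183),.262),("piv",(237,164),.24)):print(nm,ray(p,f,u,z))
cr=cv2.resize(im[135:210,210:370],None,fx=5,fy=5,interpolation=2); cv2.imwrite("pics/crop1.png",cr)
print(down(0),Rn.from_rotvec(manip.sense()["ee_rot"]).as_matrix().round(2))
E
```

```text
((291.8564453125, 163.43565368652344), (141.09628295898438, 54.229530334472656), 5.710592269897461) [[218.96039 183.39604]
 [224.35645 129.43565]
 [364.7525  143.47527]
 [359.35645 197.43565]]
hand [[ 0.6374  0.1365  0.218 ]
 [ 0.5971 -0.2604  0.218 ]
 [ 0.4946 -0.2532  0.218 ]
 [ 0.5397  0.1438  0.218 ]] [ 0.56719707 -0.05833012  0.218     ]
rect [[ 0.5328  0.1466  0.218 ]
 [ 0.6884  0.1333  0.218 ]
 [ 0.6476 -0.2662  0.218 ]
 [ 0.4934 -0.2486  0.218 ]] [ 0.5905433  -0.05870533  0.218     ]
knob [ 0.53190604 -0.00444926  0.306     ]
hub [ 0.56484691 -0.05867119  0.255     ]
grip [0.52756268 0.09732321 0.262     ]
piv [0.58428537 0.09427829 0.24      ]
[-1.20919958  1.20919958 -1.20919958] [[ 0.97 -0.   -0.25]
 [ 0.25  0.    0.97]
 [-0.   -1.    0.  ]]
```

View pics/crop1.png

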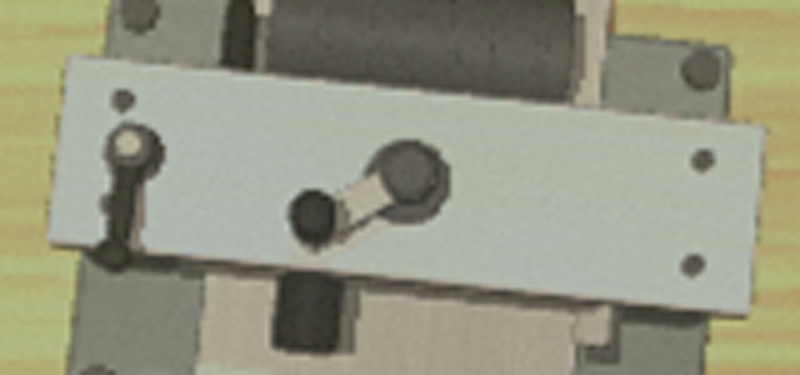

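The enlarged crop gives bridge corners at (223.6,146.4), (363,160), (359.4,198.2) and (220,183.8), the knob top at (273,178) and the grip top at (232.6,185). That puts the sander at about (0.566, -0.058) with a yaw of about -0.10. I'll move above the crank and take a wrist view.

```bash
python3 - <<'E'
from h import *
p,f=K("top")
for a in (1.57,1.47,1.82): print(a, manip.inverse_kinematics([.535,-.03,.45],down(a)))
manip.move_pose([.50,-.03,.45],down(1.47))
p=manip.camera_params("wrist"); np.save("w1.npy",p,allow_pickle=True)
cv2.imwrite("pics/w1.png",manip.capture("wrist")[:,:,::-1])
s=manip.sense();print(s["time_s"],s["q"],s["position"],s["ft_force"]); print(p, -p["R"].T@p["t"])
E
```

```text
1.57 [ 0.31945798 -0.01109207  0.41126377  0.         -1.99315217 -1.89105064]
1.47 [ 0.31945798 -0.01109207  0.41126377  0.         -1.99315217 -1.99105064]
1.82 [ 0.31945798 -0.01109207  0.41126377  0.         -1.99315217 -1.64105064]
2.575 [ 3.42118613e-01 -1.03092378e-01  3.22903982e-01  1.19629941e-05
 -1.99731869e+00 -2.01455791e+00] [ 0.50001091 -0.03052727  0.44973308] [1.146569   0.29137079 0.04640218]
{'vertical_fov': 63.287513133824554, 'cx': 279.7961606575046, 'cy': 207.12634760925957, 'R': array([[ 1.01271361e-01,  9.94858732e-01, -4.62998886e-04],
       [ 9.61417976e-01, -9.77475979e-02,  2.57139810e-01],
       [ 2.55772528e-01, -2.64860339e-02, -9.66374101e-01]]), 't': array([-0.020285  , -0.56802714,  0.44478869])} [ 0.43440106 -0.02356189  0.57588527]
```

View pics/w1.png

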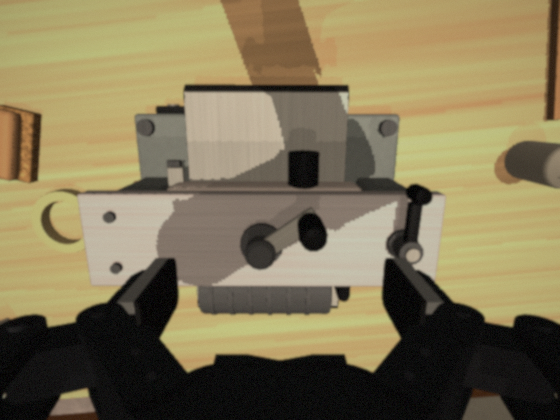

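The wrist view shows the bridge front corners at (80,193) and (444,193). The knob top is at about (314,237), the hub at about (260,248), the lever grip at about (420,194) and its pivot at about (411,254).

```bash
python3 - <<'E'
from h import *
p,ft=K("top"); w=np.load("w1.npy",allow_pickle=True).item(); fw=210/np.tan(np.radians(w["vertical_fov"]/2))
for nm,u,z in(("knob",(273,178),.306),("hub",(291.8,169.5),.255),("grip",(232.6,185),.262)):print("top",nm,ray(p,ft,u,z).round(4))
for nm,u,z in(("FL",(444,194),.218),("FR",(80,193),.218),("BR",(91,285),.218),("BL",(437,286),.218),("knob",(314,237),.306),("hub",(261,250),.255),("grip",(421,195),.262)):print("w",nm,ray(w,fw,u,z).round(4))
for q in[[(223.6,146.4),(363,160),(359.4,198.2),(220,183.8)]]:
    W=np.array([ray(p,ft,u,.218) for u in q]); print(W.round(4),W.mean(0))
im=cv2.imread("pics/w1.png"); cv2.imwrite("pics/w1c.png",cv2.resize(im[170:300,230:450],None,fx=3.6,fy=3.6,interpolation=2))
E
```

```text
top knob [ 0.5346 -0.0071  0.306 ]
top hub [ 0.5662 -0.0581  0.255 ]
top grip [0.522  0.1038 0.262 ]
w FL [0.5325 0.1438 0.218 ]
w FR [ 0.4918 -0.2455  0.218 ]
w BR [ 0.5998 -0.2602  0.218 ]
w BL [0.6415 0.1381 0.218 ]
w knob [ 0.5345 -0.005   0.306 ]
w hub [ 0.5619 -0.0557  0.255 ]
w grip [0.5192 0.1017 0.262 ]
[[ 0.6391  0.1349  0.218 ]
 [ 0.6    -0.2605  0.218 ]
 [ 0.4912 -0.2487  0.218 ]
 [ 0.5317  0.1437  0.218 ]] [ 0.56550265 -0.05765611  0.218     ]
```

View pics/w1c.png

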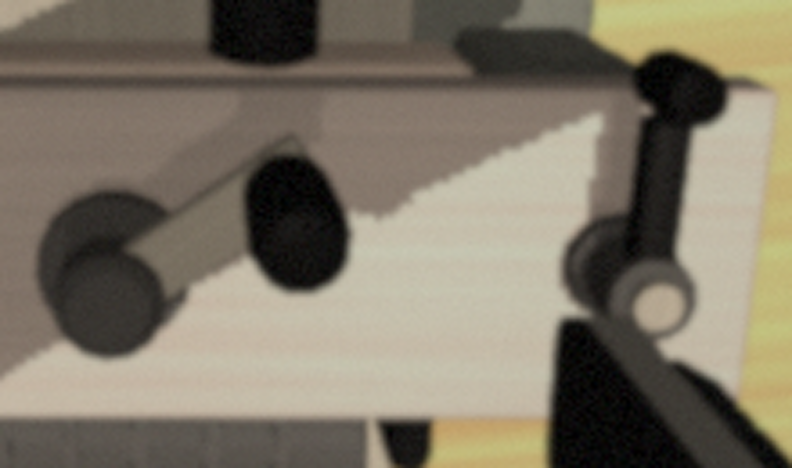

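Both views agree: axis at about (0.566, -0.057), knob at (0.5345, -0.006), sander yaw -0.103, lever near 0. Next I grip the knob and wind the first part clockwise while watching the forces.

```bash
cat >> h.py <<'E'
C=np.array([.566,-.057]); R=.060; Z=.285; A=1.468-np.pi; ORI=down(A)
def go(th,feed=.12,c=C):
    manip.move_linear([c[0]+R*np.cos(th),c[1]+R*np.sin(th),Z],feed=feed)
def st(c=C):
    "time, TCP angle about the axis, radius, outward and clockwise-resisting force (N)"
    s=manip.sense(); d=np.array(s["position"][:2])-c; th=np.arctan2(d[1],d[0]); F=np.array(s["ft_force"])
    er=d/np.hypot(*d); et=np.array([-er[1],er[0]])
    return s["time_s"],th,np.hypot(*d),F[:2]@er,F[:2]@et,F[2]
E
python3 - <<'E'
from h import *
manip.move_pose([.5345,-.006,.36],ORI)
manip.move_linear([.5345,-.006,Z],force_limit=15)
print(np.round(st(),4)); manip.gripper_close(40); s=manip.sense()
print(np.round(st(),4),s["finger_gap"],s["position"])
th=st()[1]; th0=th; np.save("th0.npy",th0)
for i in range(9):
    th-=np.radians(10); go(th); v=st(); print(np.round(v,4),round(np.degrees(th-v[1])%360,2))
    if abs(v[3])>20 or abs(v[4])>15: break
np.save("th.npy",th)
E
```

```text
[5.8583 2.1224 0.0596 0.5009 0.6859 0.747 ]
[6.4333 2.1208 0.0602 3.4745 0.4943 3.4021] 0.29279853016641866 [ 0.53452213 -0.00565382  0.28555153]
[ 6.6833  1.9377  0.06    1.8262 -0.4129  3.3154] 0.49
[ 6.9333  1.7627  0.0598  2.2143 -1.1348  4.5676] 0.51
[ 7.1833  1.5894  0.0597 -0.2521 -1.5331  4.5816] 0.45
[ 7.4333  1.4153  0.0595 -1.1141 -1.5198  3.523 ] 0.42
[ 7.6833  1.2406  0.0593 -2.5001 -1.6656  4.7556] 0.43
[ 7.9333  1.0656  0.0592 -2.2246 -0.8078  4.0144] 0.46
[ 8.1833  0.8899  0.0591 -4.5184 -0.6398  4.0089] 0.52
[ 8.4333  0.7135  0.0591 -4.1214 -1.0948  5.0128] 0.63
[ 8.6833  0.5379  0.0591 -5.1416 -1.7786  4.7965] 0.69
```

```bash
python3 - <<'E'
from h import *
cv2.imwrite("pics/w2.png",manip.capture("wrist")[:,:,::-1])
th=float(np.load("th.npy")); L=[]
for i in range(6):
    th-=np.radians(10); go(th); v=st(); L.append(v); print(np.round(v,4),round(np.degrees(th-v[1]+np.pi)%360-180,2))
    if abs(v[3])>20 or v[4]>8: break
np.save("th.npy",th)
E
```

```text
[ 8.9833  0.3627  0.0591 -4.8868 -2.6137  4.8216] 0.73
[ 9.2333  0.1888  0.0591 -5.0008 -2.3251  5.9337] 0.69
[ 9.4833  0.0154  0.0592 -5.5096 -1.7007  5.2136] 0.63
[ 9.7333 -0.1561  0.0593 -4.588  -2.0369  4.8431] 0.46
[ 9.9833 -0.3276  0.0594 -4.6368 -1.3167  5.5365] 0.28
[10.2333 -0.498   0.0595 -4.4609 -2.0363  5.2977] 0.04
```

View pics/w2.png

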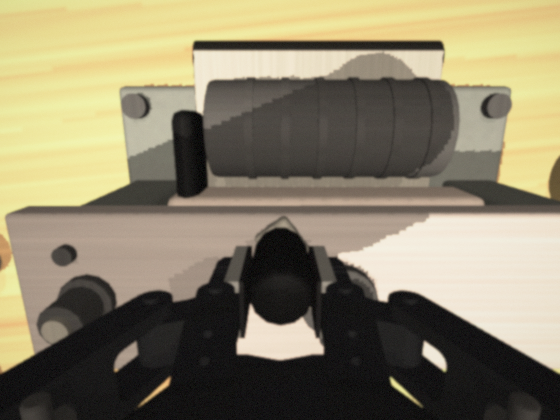

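The wrist view shows the knob held between the pads at about (282,275), carried round with the crank. I'm correcting the centre by the small radial residual and continuing in 5° steps, looking for the rise in tangential force.

```bash
sed -i 's/^C=np.array(\[.566,-.057\])/C=np.array([.5652,-.0574])/' h.py; python3 - <<'E'
from h import *
th=float(np.load("th.npy")); B=[]
for i in range(55):
    th-=np.radians(5); go(th,.1); v=st(); print(i,np.round(np.degrees(th),1),np.round(v,4)[[0,2,3,4]],round(np.degrees(th-v[1]+np.pi)%360-180,2))
    if abs(v[3])>20: print("radial");break
    if len(B)>3 and v[4]-np.median(B[-8:])>4: print("STOP");break
    B.append(v[4])
np.save("th.npy",th)
E
```

```text
0 -33.5 [10.4833  0.0599 -2.7785  0.8349] -0.56
1 -38.5 [10.7333  0.0599 -2.6735  1.4366] -0.73
2 -43.5 [10.9833  0.06   -1.1312  1.2754] -0.76
3 -48.5 [11.2333  0.06   -1.9904  1.0496] -0.7
4 -53.5 [11.4833  0.06   -0.8742  1.4213] -0.64
5 -58.5 [11.7333  0.06   -0.7285  1.0863] -0.58
6 -63.5 [11.9833  0.0601 -0.8347  1.8929] -0.51
7 -68.5 [12.2333  0.0599  0.4678  9.9365] -2.78
STOP
```

The force jumped from 1.9 to 9.9 N between -63.5° and -68.5°, which is the stop. I'll back off and approach again in 1° steps to find first touch.

```bash
python3 - <<'E'
from h import *
th=float(np.load("th.npy")); th+=np.radians(7);go(th,.1); th+=np.radians(7);go(th,.1)
print(np.round(st(),4), np.degrees(st()[1]))
L=[]
for i in range(17):
    th-=np.radians(1); go(th,.1); manip.sleep(.05)
    v=np.mean([st() for _ in range(1)],0); L.append([np.degrees(th),np.degrees(v[1]),v[4],v[3]]); print(np.round(L[-1],2))
    if v[4]>11: break
np.save("th.npy",th); np.save("fine.npy",L); print(manip.sense()["time_s"])
E
```

```text
[12.7333 -0.9463  0.0601 -1.3035 -0.1314  7.0924] -54.21910325117246
[-55.49 -54.74   1.69  -2.43]
[-56.49 -55.62   2.78  -0.26]
[-57.49 -56.59   1.39  -0.65]
[-58.49 -57.56   2.09  -0.96]
[-59.49 -58.55   2.84  -0.49]
[-60.49 -59.56   1.94  -1.05]
[-61.49 -60.56   2.61  -1.27]
[-62.49 -61.54   2.13  -0.52]
[-63.49 -62.55   2.41  -1.56]
[-64.49 -63.57   2.35  -0.44]
[-65.49 -64.56   3.12  -1.39]
[-66.49 -65.19   3.11  -0.65]
[-67.49 -65.4    5.86  -1.45]
[-68.49 -65.64  10.04   1.72]
[-69.49 -65.88  12.11   0.35]
17.2333
```

Forces stay flat at about 2.4 N down to -64.6°, then rise, and the tool stops advancing at about -65.1°. That is first touch, 186.6° (0.52 turn) below the start. The peak was 12 N, well under the 22 N limit. Now winding up three full turns to a measured TCP angle of -65.1° + 1080°.

```bash
python3 - <<'E'
from h import *
cv2.imwrite("pics/w3.png",manip.capture("wrist")[:,:,::-1])
touch=np.radians(-65.1); tgt=touch+6*np.pi
u=st()[1]; acc=u
def upd():
    global acc
    v=st(); acc+= (v[1]-acc+np.pi)%(2*np.pi)-np.pi; return v
cmds=np.linspace(touch,tgt,61)[1:-1]; mx=0
for i,c in enumerate(cmds):
    go(c); v=upd(); mx=max(mx,abs(v[3]))
    if i%6==5: print(i,np.round(v,4),round(np.degrees(acc),2),round(np.degrees(c-acc),2))
    if abs(v[3])>25 or abs(v[4])>20: print("ABORT",v);break
else:
    c=tgt-np.radians(4); go(c)
    for k in range(6):
        v=upd(); e=tgt-acc; print("fin",np.round(np.degrees(e),2),np.round(v[2:],3))
        if abs(e)<np.radians(.25): break
        c+=e; go(c,.05)
    np.save("th.npy",c); np.save("acc.npy",acc)
print(mx,np.degrees(acc-touch)/360,manip.sense()["time_s"],manip.sense()["finger_gap"])
cv2.imwrite("pics/w4.png",manip.capture("wrist")[:,:,::-1])
E
```

```text
5 [19.1667  0.7549  0.06   -2.9822  2.5433  6.7769] 43.25 -0.35
11 [21.0167  2.6347  0.0603  8.6117  1.0291 10.0713] 150.96 -0.06
17 [22.8667 -1.7328  0.0603  0.1307  2.8612  8.303 ] 260.72 -1.82
23 [24.7167  0.1263  0.0602 -3.4825  3.6378  8.8304] 367.23 -0.33
29 [26.5667  1.9977  0.0602  5.186   2.4273 10.6178] 474.46 0.44
35 [28.4167 -2.3605  0.0605  3.1617  2.4295  8.3817] 584.76 -1.86
41 [30.2667 -0.4901  0.0603 -4.0064  2.7668 10.4182] 691.92 -1.02
47 [32.1167  1.3695  0.0601  1.1757  2.5794 10.2805] 798.47 0.43
53 [33.9667 -2.9963  0.0605  6.5489  1.5513 10.3787] 908.32 -1.42
fin 2.57 [ 0.06  -2.496  2.07  10.419]
fin 0.74 [ 0.06  -3.024 -1.046 10.876]
fin 0.32 [ 0.06  -3.331 -2.764 10.243]
fin 0.15 [ 0.06  -3.452 -2.518 10.537]
9.651325856123453 2.9995822121101483 36.5333 0.29417427840143306
```

Three turns done: net 2.9996 turns from touch, largest radial force under 10 N. Next I release, check the crank, and go to the lever.

```bash
python3 - <<'E'
from h import *
print(np.round(np.degrees(st()[1]),2)); manip.let_go(); s=manip.sense(); 
manip.move_linear([*s["position"][:2],.36]); 
G=np.array([.5206,.1028]); manip.move_pose([*G,.36],ORI)
p,f=K("top"); im=manip.capture("top")[:,:,::-1]; w=manip.camera_params("wrist"); iw=manip.capture("wrist")[:,:,::-1]
cv2.imwrite("pics/t5.png",im); cv2.imwrite("pics/w5.png",iw); np.save("w5.npy",w,allow_pickle=True)
manip.move_linear([*G,.254],force_limit=12); print(np.round(manip.sense()["position"],4)); manip.gripper_close(50)
s=manip.sense(); print(s["finger_gap"],s["position"],s["ft_force"],s["time_s"])
P=np.array([.5815,.097]); d=s["position"][:2]-P; print(np.hypot(*d),np.arctan2(d[1],d[0]))
E
```

```text
-65.23
[0.5211 0.1026 0.2553]
0.19439685908772783 [0.52060015 0.10314527 0.2543373 ] [-0.83029769  1.99584144  1.32323567] 40.3417
0.06120911977536521 3.041025250573704
```

View pics/w5.png

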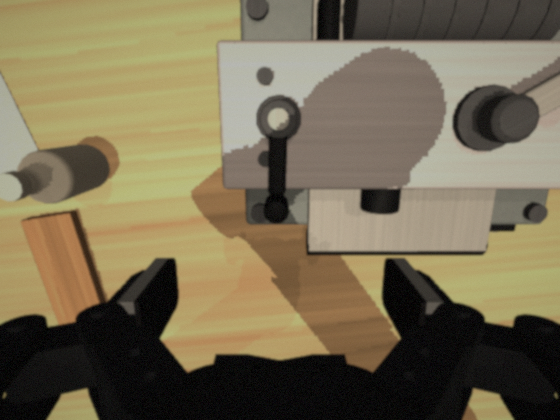

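The wrist view shows the lever free, with its grip at (276,208), its pivot at (278,118) and open space around it. The jaws now hold it with an 18 mm gap, lever angle about 0. Next is the 1.4 rad clockwise swing.

```bash
python3 - <<'E'
from h import *
P=np.array([.5815,.097]); r=.062; s=manip.sense(); d=s["position"][:2]-P; a0=np.arctan2(d[1],d[0]); a=a0
end=np.pi-.103-1.4
def tgo(a): manip.move_linear([P[0]+r*np.cos(a),P[1]+r*np.sin(a),.2545],rotation=down(A+a-a0),feed=.08)
for a in list(np.linspace(a0,end,13)[1:])+[end-.04,end-.08,end-.12]:
    tgo(a); s=manip.sense(); d=s["position"][:2]-P; er=d/np.hypot(*d); F=s["ft_force"][:2]
    aa=np.arctan2(d[1],d[0]); Ft=F@np.array([-er[1],er[0]])
    print(round(a,3),round(aa,3),round(np.hypot(*d),4),round(F@er,2),round(Ft,2),round(s["ft_force"][2],1))
    if Ft>14 or abs(F@er)>25: break
print("lock est",np.pi-.103-aa,manip.sense()["time_s"])
E
```

```text
2.924 2.913 0.0612 -4.07 -2.87 -1.2
2.807 2.796 0.0613 -4.84 -4.01 -1.8
2.69 2.679 0.0613 -4.42 -4.04 -0.7
2.574 2.561 0.0614 -3.99 -3.67 -1.6
2.457 2.442 0.0616 -3.63 -4.53 -1.4
2.34 2.324 0.0617 -2.69 -6.46 -2.4
2.223 2.205 0.0619 -1.91 -6.23 -1.9
2.106 2.087 0.0621 -1.06 -8.08 -0.5
1.989 1.969 0.0623 0.53 -7.09 -1.3
1.872 1.851 0.0626 1.53 -6.71 -1.1
1.755 1.733 0.0629 3.32 -7.36 -2.2
1.639 1.616 0.0632 4.14 -8.65 -2.4
1.599 1.593 0.0632 3.74 -2.85 1.3
1.559 1.588 0.0626 3.33 10.14 4.1
1.519 1.584 0.0622 3.35 21.41 6.5
lock est 1.45470625922925 44.2917
```

The lever reached its end stop: it stopped advancing at about 1.59 rad and force built to 21 N. I'll relax, release, retreat and check.

```bash
python3 - <<'E'
from h import *
P=np.array([.5815,.097]); a0=3.041; a=1.56
manip.move_linear([P[0]+.062*np.cos(a),P[1]+.062*np.sin(a),.2545],feed=.05)
print(manip.sense()["ft_force"]); manip.let_go(); s=manip.sense()
manip.move_linear([*s["position"][:2],.40]); manip.move_pose([.48,0,.45],down(1.468-np.pi))
w=manip.camera_params("wrist"); iw=manip.capture("wrist")[:,:,::-1]; np.save("w6.npy",w,allow_pickle=True)
manip.move_j([-.985,.04,.085,0,-1.615,-.334])
im=manip.capture("top")[:,:,::-1]; print(manip.sense()["time_s"])
cv2.imwrite("pics/t6.png",im)
o=np.full((560,800,3),0,np.uint8); c=cv2.resize(im[135:210,210:370],(800,375),interpolation=2); o[:375]=c; cv2.imwrite("pics/t6c.png",c); cv2.imwrite("pics/w6.png",iw)
d=cv2.absdiff(im,cv2.imread("pics/top0.png")).max(2)>40
n,_,stt,_=cv2.connectedComponentsWithStats(d.astype(np.uint8)); print(stt[1:][stt[1:,4]>12])
E
```

```text
[-8.40504828  3.17947115  3.83348048]
50.4083
[[295 154  24  17 148]
 [210 162  22   8 132]
 [229 170  10  15  97]
 [283 170   6   7  26]
 [267 173  19  13 133]]
```

View pics/t6c.png

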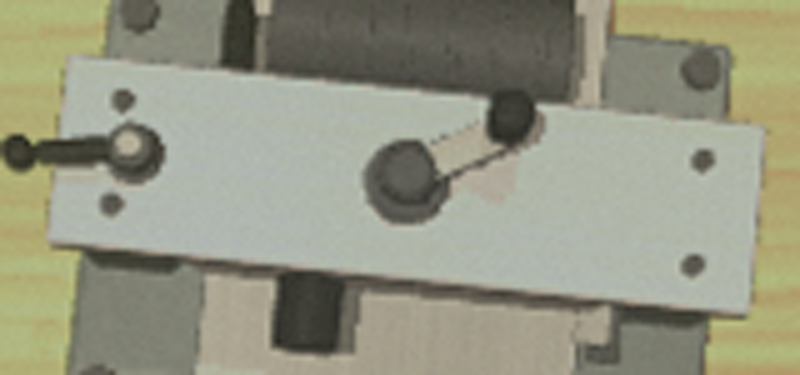

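View pics/w6.png

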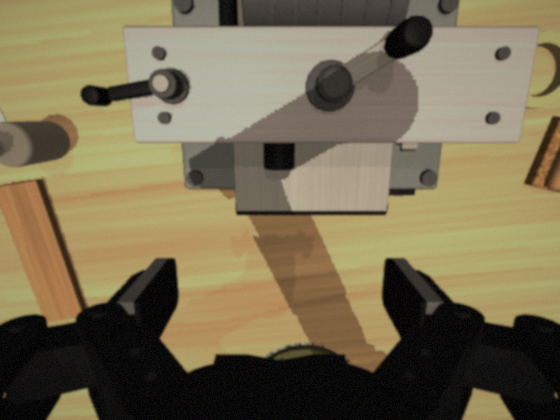

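The top crop shows the knob at (312.6,158) and the lever grip at (213.8,165.4), pointing outward. The wrist view shows the same layout with nothing else disturbed, and the only image changes are the crank and the lever. One numeric check, then hand in.

```bash
python3 - <<'E'
from h import *
p,f=K("top"); c=np.array([.5655,-.0577])
def ang(u,z,o): d=ray(p,f,u,z)[:2]-o; return np.degrees(np.arctan2(d[1],d[0])),np.hypot(*d)
k=ang((312.6,158),.306,c); print("knob",k)
pv=c+.155*np.array([.103,.995]); g=ang((213.8,165.4),.262,pv); print("lever",g,"lock",np.pi-.103-np.radians(g[0]))
if abs(k[0]+65)<5: manip.hand_in(); print("handed in",manip.sense()["time_s"])
E
```

```text
knob (np.float64(-67.23753949004495), np.float64(0.05889088310558284))
lever (np.float64(94.97545860294325), np.float64(0.059770995468134316)) lock 1.3809581923768595
the job is handed in; nothing more can be done
the job is handed in; nothing more can be done
```

The crank is set three turns up from the depth stop, the head-lock lever is at its locked end, and the job is handed in. The robot was parked clear, at about 50 s of the 72 s allowed.

- **Stop:** I wound the crank clockwise 0.52 turn to the depth stop. The 1° re-approach put first touch at a tool angle of about -65.1°. The force at the knob peaked at about 12 N, below the 22 N forcing limit.
- **Three turns up:** By arm readings the crank ended 2.9996 turns above first touch, and the angle read -65.2° just before release.
- **Lock lever:** I swung it about 1.45 rad until it met its end stop, where force built to about 21 N. I eased off and let go.
- **Last pictures:** The lever reads 1.38 rad, inside the locked range. The only changes in the top view are the crank and the lever, so the other things on the bench did not move.

**Checks that disagreed:**
- The final picture puts the knob at -67°, 2° off the arm reading. That is about what picking pixels by hand allows.
- The stop felt stiffer at the tool than the stated 1.4 N per mm, so first touch is uncertain by roughly half a degree.

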